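# Key the pill tray into its dispenser

## Task

The washed, empty tray of the automatic pill dispenser on the coffee table is sitting too high, because the notch in its hub is not over the key on the centre post. With a fingertip, turn the tray in place until the notch meets the key, then press the tray down until it is fully home. Do not lift the tray, and leave the things around the dispenser where they are.

Things in the scene. Friction and masses are not known exactly. Their poses are not given: they have to be found in the camera images.
- dispenser: Grey round housing, 210 mm across, fixed on the table. Origin on the axis of the centre post at table height; z up; +x runs along the key and out through the mouth. Outer wall: radius 98 to 105 mm, top 55 mm above the table, open over about 50 degrees at the mouth. Opposite the mouth a control pod with a dark display, 96 mm wide, 46 mm high, reaches 138 mm from the axis.
- mouth (a point): Tip of the dispensing mouth: the end of the low chute that sticks out of the housing in line with the key. This point lies 134 mm from the axis, 12 mm above the table; the chute is 30 mm high and about 75 mm wide.
- key_end (a point): Point on top of the key, 28 mm from the axis, 29 mm above the table. The key is a rib 9 mm wide that runs from the centre post (radius 14 mm, top 38 mm above the table, with a 4 mm high pointer rib lying on it towards the key) out to radius 30 mm. While the tray rides high the hub ring hides most of the key; the pointer rib and the mouth show its direction.
- tray_turn (a joint): Turn of the tray about the post, rad, anticlockwise from above positive. The notch is exactly over the key at 0 and at every full turn; the start is anywhere from about 0.6 to 5.7. The tray turns both ways without stops, with a light drag of about 0.06 N m, and stays where it is left.
- tray_height (a joint): Height of the tray above its seat, m: about 0.009 while the hub rides on the key, 0 when fully home. The hub is a snug push fit on the post: it does not drop by itself, but goes down under about 4 N, pressed anywhere on the tray, once the notch is over the key to within about 4 degrees, and stays down. The tray cannot tip.
- hub (a point): Centre of the tray on the post's axis, level with the top of the flat hub ring (25 mm above the table when seated, 34 mm when riding on the key). The hub ring reaches from radius 15 mm to 43 mm and is 5 mm thick; round it an inner wall (radius 43.5 to 46 mm) rises 19 mm above it.
- notch (a point): Point in the notch, 28 mm from the tray's axis, level with the top of the hub ring. The notch is a parallel slot in the hub ring, 14 mm wide, open to the bore and reaching out to radius 31 mm. It points at the middle of a cell.
- cell (a point): Middle of the floor of the cell at which the notch points, 66 mm from the tray's axis, 8 mm below the top of the hub ring. The tray is white plastic with 7 equal open cells; outer wall radius 89 to 92 mm, top 30 mm above the cell floor; radial dividers 3 mm thick from radius 45 to 90 mm, top 28 mm above the floor, at 1/14, 3/14, 5/14 ... of a turn either side of the notch.
- dispenser_lid: Bystander: the dispenser's clear round lid with a small grey knob, 206 mm across, 32 mm high, lying on the table. Origin at the centre of its underside.
- medicine_jar: Bystander: amber jar with a white cap, 52 mm across, 85 mm high, standing. Origin at the centre of its underside.
- drinking_glass: Bystander: empty drinking glass, 70 mm across, 95 mm high, standing. Origin at the centre of its underside.
- spectacle_case: Bystander: dark spectacle case, 160 x 60 x 32 mm (its x, y, z), lying on the table beside the dispenser. Origin at the centre of its underside.

How it is judged:
By the outcome, as a careful person would: the job done as asked, in the order asked, and still so for the second after the job is handed in, with the robot touching nothing.
It also fails if it takes over 54 s, if anything falls off the work surface, if the arm or the gripper's body presses on something with over 40 N, if the wrist force passes 120 N, or if a joint passes its speed limit or range.

## Robot

A 6-joint arm with a two-finger parallel gripper is mounted at the origin on the work surface. World frame = base frame: x ahead of the robot, y to its left, z up, the work surface at z = 0. Lengths are in mm, angles in rad, forces in N, time in s.
With the tool pointing down it reaches from about 275 to 1000 mm from the base axis. Payload 8.4 kg.
Tool frame: the origin (TCP) lies at the very end of the fingers, on their centre line; the grasp point (between the pads) lies 19 mm behind it; z points along the fingers, y is the direction in which the jaws open and shut (so a half turn about z gives the same grasp; the last joint's range is limited). The gripper opens to 85 mm and grips with 20 to 120 N. Pads are 22 mm wide; open, the fingers measure 114 mm over their backs; the gripper's body (76 mm by 85 mm) begins 54 mm behind the grasp point. The pads swing forward as they close: fully open they stand 13 mm farther back than shut.
Start: joints at [-1.283, 0.353, 1.633, -0, 1.155, -0.002], TCP at [178.599, -598.941, 231.281] pointing down, gripper open.
Joint ranges: [-2.63, 2.63], [-0.92, 2.1], [0.06, 2.66], [-1.3, 4.44], [0, 2.69], [-3.02, 3.02]. Speed limits (rad/s): [2.22, 2.22, 2.79, 3.14, 3.14, 3.14].

## Interface

Orientations are given as [roll, pitch, yaw] about the fixed x, y, z axes, in that order (R = Rz(yaw) Ry(pitch) Rx(roll)).
In Python, from rig import r gives the robot as it stands.
- The arm moves only by the tool move_arm, never from a script. Its argument "increments" is a list of rows, each an object of numbers: "tx", "ty", "tz": the shift along the tool's x, y, z in cm; "rx", "ry", "rz": the turn, a rotation vector about the tool's x, y, z in degrees; "gripper": the gripper's target within -1 to 1 (fully open at 1, half-way at 0, shut at -1). A call has 1 to 12 rows; each row shifts and turns the commanded pose from where the row before left it, along the tool's axes as they then stand; what a row does not reach is not made up. A row lasts 1/10 s, in which the tool goes at most 50 mm and 8.59 degrees, less where a joint would pass 70% of its speed; a pose out of reach is approached as far as the arm can. A call is refused whole if a number of a shift passes 5 or a number of a turn 8.59, either way. A call with a gripper value outside its range is refused whole. The fingers move at their own pace and stop on an object; "squeeze" is the grip in N (left out, the last holds). Time passes only in rows, so rows that do not move let the fingers close. It gives the time, the measured TCP pose, the force and the opening at its end, in the units of the state.
- r.sense(): the state, without advancing time (a new reading comes with each control period).
- r.grab_frame(name): name is "scene" or "side" or "wrist"; returns (picture, depth): 480x640x3 uint8, red, green, blue; 480x640 float32, mm along the optical axis (not along the pixel's ray), 0 where there is no reading.
- r.camera_model(name): a dict with "fx", "fy", "cx", "cy" (pixels), "R" (3x3) and "t" (3): a world point X has camera coordinates R X + t; the wrist camera has in their place "hand_eye" (4x4, takes a point from camera to tool coordinates, whose origin is the TCP and whose axes are the flange's). Camera axes: x right, y down, z forward; pixel columns grow to the right and rows downward; lengths in mm; the calibration is good to about 2 mm. A picture is of the moment at which its call begins: read the wrist's pose just before it. camera_model takes no time and is no camera call.
- r.sign_off(): hands the job in, once; it reports no verdict.
Trained networks look in the newest picture that a camera, given by its name, has taken for a name from the list of things; names that differ only in an ending like _2 or _b are one class to them, and where a whole thing is asked for, a point or a joint stands for the part that bears it (a point fixed in the world has none). Each returns a list of dicts, best first, with "confidence" (0 to 1); they miss things now and then, are a little off and sometimes report something else, mostly with a low value. They report only what shows in the picture. A call takes as long as a camera call.
- r.cut_out(query, camera): "mask" (480x640 bool, what is visible of it) and "bbox" ([left, top, right, bottom] in pixels, round what is visible of it).
- r.place_of(query, camera): "location" ([row, column] in pixels: a listed point, or the origin of a listed thing).
The state is a dict: "clock": time; "qpos": joint angles; "qvel": joint speeds; "joint_efforts": joint torques, N m; "eef_pos": TCP position; "tcp_rot": TCP orientation; "contact_force": force on the tool from outside, world axes, zero at the start; "wrist_torque": the same for the moment, N m; "opening": opening from 0.0 (shut) to 1.0 (fully open).
Only numpy, scipy, OpenCV 4.12 (cv2) and the standard library are available. Lean on these libraries where they do the work, as an engineer would, in place of code of your own. Each camera call takes 0.05 s, during which the arm holds its last target. There are 200 camera calls.

## Working session

There is one attempt and no reset: what is moved stays moved. The work goes in short steps, Python scripts to look and compute and a tool call to move; the robot and the scene stay as the last step left them, time stands still between calls to the robot, and variables do not carry over. Pictures are saved under pics/ and viewed, about 8 in all and at most 12, crops included, and the job is handed in when it is done.

Besides the shell and the picture viewer there is one more tool, called by a JSON object that holds its "api" and its "payload", one argument or row to a line. move_arm: Moves the arm, as the interface text tells. Its arguments: {"type":"object","properties":{"increments":{"type":"array","items":{"type":"object","properties":{"tx":{"type":"number"},"ty":{"type":"number"},"tz":{"type":"number"},"rx":{"type":"number"},"ry":{"type":"number"},"rz":{"type":"number"},"gripper":{"type":"number"}}}},"squeeze":{"type":"number"}},"required":["increments"]}

```bash
mkdir -p pics
cat > h.py <<'E'
from rig import r
import numpy as np, cv2
from scipy.spatial.transform import Rotation as Ro
def grab(c,fn=None):
    s=r.sense(); im,d=r.grab_frame(c); m=r.camera_model(c)
    if 'R' in m: R=np.array(m['R']);t=np.array(m['t']); Rw=R.T; tw=-R.T@t
    else:
        H=np.array(m['hand_eye']); Rt=Ro.from_euler('xyz',s['tcp_rot']).as_matrix()
        Rw=Rt@H[:3,:3]; tw=Rt@H[:3,3]+np.array(s['eef_pos'])
    if fn: cv2.imwrite('pics/'+fn,im[:,:,::-1])
    return im,d,m,Rw,tw
def ray(px,m,Rw,tw,z):   # pixel [row,col] -> world at height z
    v=Rw@np.array([(px[1]-m['cx'])/m['fx'],(px[0]-m['cy'])/m['fy'],1.])
    return tw+v*(z-tw[2])/v[2]
def proj(X,m,Rw,tw):
    c=Rw.T@(np.array(X)-tw); return np.array([c[1]/c[2]*m['fy']+m['cy'],c[0]/c[2]*m['fx']+m['cx']])
E
python3 - <<'E'
from h import *
a=[]
for c in('scene','side'):
    im,d,m,Rw,tw=grab(c); a.append(im); print(c,tw.round(),Rw[:,2].round(2))
    for q,z in(('dispenser',0),('mouth',12),('key_end',29),('hub',34),('notch',34),('cell',26),('dispenser_lid',0),('medicine_jar',0),('drinking_glass',0),('spectacle_case',0)):
        for p in r.place_of(q,c)[:2]: print(q,round(p['confidence'],2),np.round(p['location']),ray(p['location'],m,Rw,tw,z).round(1))
print(r.sense())
cv2.imwrite('pics/a.png',a[0][:,:,::-1]);cv2.imwrite('pics/b.png',a[1][:,:,::-1])
E
```

```text
scene [1165.  547.  982.] [-0.5  -0.47 -0.73]
dispenser 0.56 [255. 284.] [575.7 -93.9   0. ]
mouth 0.72 [265. 233.] [ 690.9 -154.4   12. ]
key_end 0.68 [250. 275.] [ 593.8 -104.5   29. ]
hub 0.77 [245. 288.] [565.3 -88.8  34. ]
notch 0.6 [237. 282.] [ 556.1 -119.4   34. ]
cell 0.9 [231. 281.] [ 536.8 -140.    26. ]
dispenser_lid 0.74 [209. 184.] [ 640.  -417.5    0. ]
dispenser_lid 0.49 [386. 417.] [643.3 359.8   0. ]
medicine_jar 0.64 [382. 417.] [636.4 355.8   0. ]
drinking_glass 0.72 [343. 462.] [491.8 374.7   0. ]
drinking_glass 0.25 [177. 271.] [ 382.2 -340.5    0. ]
spectacle_case 0.91 [175. 270.] [ 378.4 -347.8   -0. ]
side [ 346. -829.  510.] [ 0.18  0.86 -0.47]
dispenser 0.92 [288. 356.] [573.3 -78.2   0. ]
dispenser 0.61 [410. 268.] [ 376.9 -338.5    0. ]
mouth 0.7 [298. 431.] [ 687.2 -154.4   12. ]
key_end 0.57 [278. 372.] [595.4 -96.5  29. ]
hub 0.9 [274. 358.] [572.4 -85.5  34. ]
notch 0.78 [282. 353.] [ 556.9 -109.6   34. ]
cell 0.8 [298. 347.] [ 537.3 -142.9   26. ]
dispenser_lid 0.63 [430. 476.] [ 631.7 -428.4    0. ]
drinking_glass 0.7 [200. 285.] [506.4 364.5   0. ]
spectacle_case 0.58 [407. 266.] [ 375.8 -331.8    0. ]
{'clock': 1.1, 'qpos': array([-1.28340576e+00,  3.52976159e-01,  1.63339642e+00,  4.81909897e-06,
        1.15517883e+00, -2.41365442e-03]), 'qvel': array([-0.0002482 ,  0.00041974,  0.00069321, -0.00051524,  0.00083578,
        0.00073949]), 'joint_efforts': array([-2.48777244e-03, -6.05192041e+01, -3.42444062e+01, -3.19751571e-04,
        1.37577634e-03, -3.85602164e-05]), 'eef_pos': array([ 178.59989266, -598.95205522,  231.2974032 ]), 'tcp_rot': array([ 3.14155140e+00, -4.30934813e-06,  2.89802273e-01]), 'contact_force': array([ 0.5802983 , -0.80149029,  0.45762471]), 'wrist_torque': array([0.04299795, 0.012581  , 0.00191955]), 'opening': 1.0027421612641936}
```

View pics/a.png

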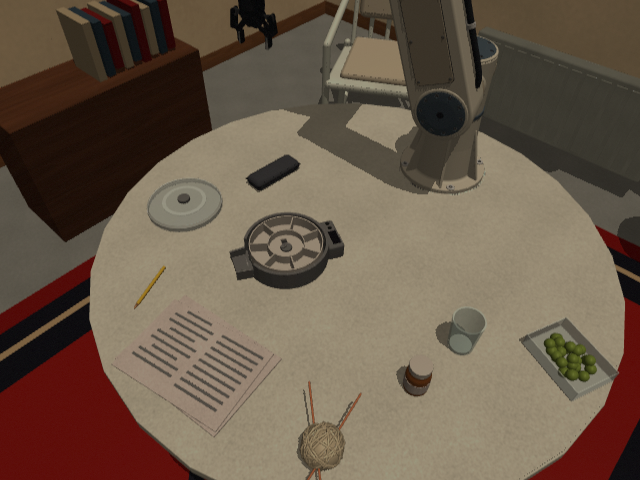

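The dispenser is at about (287,245) px, with its mouth on the left (240,263) and its pod on the right. The detections put the axis at about (571,-87), the key direction at about -30° and the notch at about -120°. I'll move above it for a wrist view.

{"api": "move_arm", "payload": {
  "increments": [
    {"tx": 4,"ty": -2.9,"tz": -1,"gripper": -1},
    {"tx": 4,"ty": -2.9,"tz": -1,"gripper": -1},
    {"tx": 4,"ty": -2.9,"tz": -1,"gripper": -1},
    {"tx": 4,"ty": -2.9,"tz": -1,"gripper": -1},
    {"tx": 4,"ty": -2.9,"tz": -1,"gripper": -1},
    {"tx": 4,"ty": -2.9,"gripper": -1},
    {"tx": 4,"ty": -2.9,"gripper": -1},
    {"tx": 4,"ty": -2.9,"gripper": -1},
    {"tx": 4,"ty": -2.9,"gripper": -1},
    {"tx": 4,"ty": -2.9,"gripper": -1}
  ]
}}

```text
invalid input
```

Run:
```python
from h import *
s=r.sense();print(s['clock'],s['eef_pos'],s['tcp_rot'],s['opening']);m=r.camera_model('wrist');print(m)
im,d,m,Rw,tw=grab('wrist','c.png')
for q,z in(('mouth',12),('key_end',29),('hub',34),('notch',34),('cell',26)):
    for p in r.place_of(q,'wrist')[:2]: print(q,round(p['confidence'],2),np.round(p['location']),ray(p['location'],m,Rw,tw,z).round(1))
```

```text
1.1 [ 178.59989266 -598.95205522  231.2974032 ] [ 3.14155140e+00 -4.30934813e-06  2.89802273e-01] 1.0027421612641936
{'fx': 377.6807509184137, 'fy': 377.6807509184137, 'cx': 314.4572337218492, 'cy': 236.44451819339207, 'hand_eye': array([[ 3.98338168e-04, -9.57730562e-01, -2.87666494e-01,
         7.31955359e+01],
       [ 9.99998565e-01,  8.55177823e-04, -1.46243080e-03,
         3.31252475e-01],
       [ 1.64662068e-03, -2.87665499e-01,  9.57729528e-01,
        -1.41004612e+02],
       [ 0.00000000e+00,  0.00000000e+00,  0.00000000e+00,
         1.00000000e+00]])}
```

View pics/c.png

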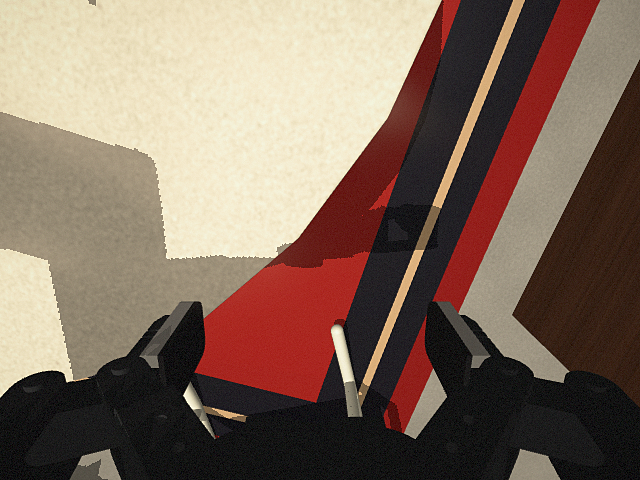

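The wrist picture shows only the table edge, because the move was refused. I'll retry with every field filled in.

{"api": "move_arm", "payload": {
  "increments": [
    {"tx": 4,"ty": -2.9,"tz": -1,"rx": 0,"ry": 0,"rz": 0,"gripper": -1},
    {"tx": 4,"ty": -2.9,"tz": -1,"rx": 0,"ry": 0,"rz": 0,"gripper": -1}
  ],
  "squeeze": 20
}}

```text
clock: 1.6
eef_pos: [238.1, -520.6, 250.8]
tcp_rot: [-3.141, -0.0, 0.287]
contact_force: [0.9, 0.2, 0.8]
opening: 0.689
```

{"api": "move_arm", "payload": {
  "increments": [
    {"tx": 4,"ty": -3.2,"tz": -0.5,"rx": 0,"ry": 0,"rz": 0,"gripper": -1},
    {"tx": 4,"ty": -3.2,"tz": -0.5,"rx": 0,"ry": 0,"rz": 0,"gripper": -1},
    {"tx": 4,"ty": -3.2,"tz": 0,"rx": 0,"ry": 0,"rz": 0,"gripper": -1},
    {"tx": 4,"ty": -3.2,"tz": 0,"rx": 0,"ry": 0,"rz": 0,"gripper": -1},
    {"tx": 4,"ty": -3.2,"tz": 0,"rx": 0,"ry": 0,"rz": 0,"gripper": -1},
    {"tx": 4,"ty": -3.2,"tz": 0,"rx": 0,"ry": 0,"rz": 0,"gripper": -1},
    {"tx": 4,"ty": -3.2,"tz": 0,"rx": 0,"ry": 0,"rz": 0,"gripper": -1},
    {"tx": 4,"ty": -3.2,"tz": 0,"rx": 0,"ry": 0,"rz": 0,"gripper": -1},
    {"tx": 4,"ty": -3.2,"tz": 0,"rx": 0,"ry": 0,"rz": 0,"gripper": -1},
    {"tx": 4,"ty": -3.2,"tz": 0,"rx": 0,"ry": 0,"rz": 0,"gripper": -1},
    {"tx": 0,"ty": 0,"tz": 0,"rx": 0,"ry": 0,"rz": 0,"gripper": -1}
  ],
  "squeeze": 20
}}

```text
clock: 2.7
eef_pos: [525.8, -106.1, 261.0]
tcp_rot: [-3.141, -0.002, 0.294]
contact_force: [0.3, -0.1, 0.8]
opening: 0.002
```

```bash
cat > look.py <<'E'
from h import *
import sys
zs=float(sys.argv[2]) if len(sys.argv)>2 else 9
s=r.sense();print(s['clock'],s['eef_pos'].round(1),s['tcp_rot'].round(4),s['qpos'].round(2),s['contact_force'].round(1))
im,d,m,Rw,tw=grab('wrist',sys.argv[1])
for q,z in(('mouth',12),('key_end',29),('hub',25+zs),('notch',25+zs),('cell',17+zs)):
    for p in r.place_of(q,'wrist')[:2]: print(q,round(p['confidence'],2),np.round(p['location']),ray(p['location'],m,Rw,tw,z).round(1))
np.savez('last.npz',im=im,d=d,Rw=Rw,tw=tw)
E
python3 look.py d.png
```

```text
2.7 [ 525.8 -106.1  261. ] [-3.1408e+00 -2.2000e-03  2.9440e-01] [-0.2   0.19  1.79  0.    1.16  1.07] [ 0.3 -0.1  0.8]
mouth 0.85 [ 43. 411.] [ 691.1 -150.    12. ]
key_end 0.68 [124. 331.] [600.  -99.8  29. ]
hub 0.78 [149. 310.] [572.  -87.1  34. ]
notch 0.76 [172. 328.] [ 556.4 -109.9   34. ]
cell 0.88 [200. 353.] [ 536.3 -143.    26. ]
```

View pics/d.png

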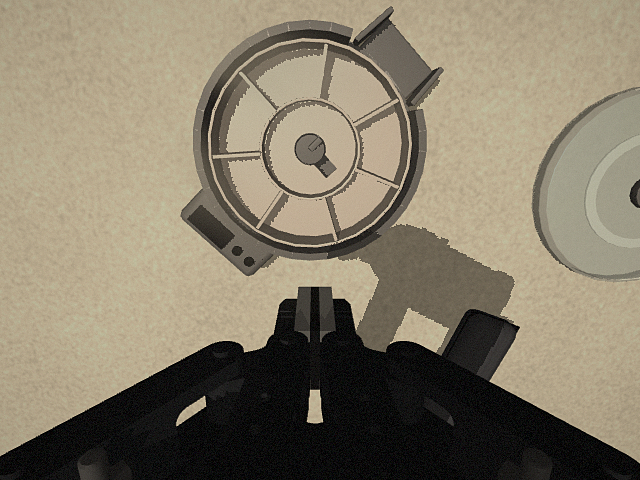

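The dispenser is clear in this view. The hub is at px (310,149), the notch at about (327,168) pointing lower right, and the mouth/key point upper right (411,43). I'll get precise angles from the depth map.

```bash
cat > ang.py <<'E'
from h import *
from scipy.optimize import least_squares
def measure(im,d,m,Rw,tw,zs=9,c0=(572,-87)):
    v,u=np.nonzero(d>0); dd=d[v,u].astype(float)
    P=np.c_[(u-m['cx'])/m['fx']*dd,(v-m['cy'])/m['fy']*dd,dd]@Rw.T+tw
    c=np.array(c0,float)
    P=P[(np.hypot(*(P[:,:2]-c).T)<165)&(P[:,2]<70)]
    tab=np.median(P[(P[:,2]<10)][:,2]); P[:,2]-=tab
    for _ in range(4):
        q=P[:,:2]-c; R=np.hypot(*q.T)
        w=(R>86)&(R<108)&(P[:,2]>(40 if zs>4 else 42))
        # fit outer rim circle (middle of top bands r 89..105 clipped): use housing pts r>96
        w=(R>96)&(R<107)&(P[:,2]>47)
        f=least_squares(lambda x:np.hypot(*(P[w,:2]-x).T)-101.5,c,loss='soft_l1'); c=f.x
    q=P[:,:2]-c;R=np.hypot(*q.T);A=np.arctan2(q[:,1],q[:,0])
    dv=(R>52)&(R<84)&(P[:,2]>17+zs+20)&(P[:,2]<17+zs+34)
    ph=np.angle(np.exp(7j*A[dv]).mean()); conc=abs(np.exp(7j*A[dv]).mean())
    # dividers at phi+(2k+1)pi/7 -> 7phi = ph - pi
    phis=np.degrees((ph-np.pi)/7+np.arange(7)*2*np.pi/7)
    key=[]
    for lo,hi,zl,zh in((112,130,20,40),(112,134,38,55)):
        w=(R>lo)&(R<hi)&(P[:,2]>zl)&(P[:,2]<zh); key.append((w.sum(),q[w].mean(0).round(1)))
    hub=np.median(P[(R>24)&(R<38)][:,2])
    rim=np.median(P[w][:,2]) if w.any() else 0
    return c,tab,np.sort((phis+180)%360-180),conc,dv.sum(),key,hub,P,q,R,A
if __name__=='__main__':
    z=np.load('last.npz'); m=r.camera_model('wrist')
    c,tab,phis,conc,n,key,hub,P,q,R,A=measure(z['im'],z['d'],m,z['Rw'],z['tw'])
    print(c.round(1),'table',tab.round(1),'phis',phis.round(1),conc.round(2),n,'key',key,'hub z',hub.round(1))
    # outside protrusions: angle histogram
    w=(R>112)&(R<132)&(P[:,2]>5)
    a=np.degrees(A[w]); h,e=np.histogram(a,36,(-180,180)); print([(int(x),int(k)) for x,k in zip(e,h) if k>5])
    for a0,a1 in((-70,20),(105,200)):
        for lo in(108,115,122,129):
            x=np.degrees(np.angle(np.exp(1j*(A-np.radians((a0+a1)/2)))))+(a0+a1)/2
            k=(x>a0)&(x<a1)&(R>lo)&(R<lo+7)&(P[:,2]>12)
            if k.any(): print(lo,x[k].min().round(1),x[k].max().round(1),((x[k].min()+x[k].max())/2).round(1),np.median(P[k,2]).round())
E
python3 ang.py
```

```text
[572.5 -87. ] table -1.6 phis [-172.3 -120.9  -69.5  -18.    33.4   84.8  136.2] 0.99 930 key [(np.int64(336), array([ 95.9, -50.6])), (np.int64(2070), array([-104.4,   57.9]))] hub z 34.0
[(-50, 404), (-40, 505), (-30, 525), (-20, 568), (-10, 35), (120, 60), (130, 440), (140, 428), (150, 409), (160, 394), (170, 173)]
108 -49.7 -6.7 -28.2 13.0
115 -47.9 -8.5 -28.2 13.0
122 -46.4 -10.1 -28.2 13.0
129 -45.0 -11.5 -28.2 13.0
108 126.4 176.6 151.5 46.0
115 127.4 176.0 151.7 47.0
122 129.1 174.6 151.8 47.0
129 130.0 173.3 151.7 46.0
```

Measured: axis (572.5,-87.0), key at -28.2°, notch at -120.9°, so the tray needs +92.7°. I'll enter the cell at -69.5° with the tool's y axis radial.

{"api": "move_arm", "payload": {
  "increments": [
    {"tx": 1.5,"ty": 2,"tz": 1,"rx": 0,"ry": 0,"rz": 0,"gripper": -1},
    {"tx": 1.5,"ty": 2,"tz": 3,"rx": 0,"ry": 0,"rz": 0,"gripper": -1},
    {"tx": 1.5,"ty": 2,"tz": 3,"rx": 0,"ry": 0,"rz": 0,"gripper": -1},
    {"tx": 0.5,"ty": 0.1,"tz": 3,"rx": 0,"ry": 0,"rz": 0,"gripper": -1},
    {"tx": 0,"ty": 0,"tz": 3,"rx": 0,"ry": 0,"rz": 0,"gripper": -1},
    {"tx": 0,"ty": 0,"tz": 2,"rx": 0,"ry": 0,"rz": 0,"gripper": -1},
    {"tx": 0,"ty": 0,"tz": 1,"rx": 0,"ry": 0,"rz": 0,"gripper": -1},
    {"tx": 0,"ty": 0,"tz": 0,"rx": 0,"ry": 0,"rz": 0,"gripper": -1},
    {"tx": 0,"ty": 0,"tz": 0,"rx": 0,"ry": 0,"rz": 0,"gripper": -1}
  ],
  "squeeze": 20
}}

```text
clock: 3.9
eef_pos: [588.6, -155.5, 101.8]
tcp_rot: [3.141, -0.001, 0.289]
contact_force: [0.2, 0.1, 0.9]
opening: 0.003
```

```bash
python3 look.py e.png
python3 - <<'E'
from h import *
s=r.sense();p=s['eef_pos'];q=p[:2]-[572.5,-87];print(np.hypot(*q),np.degrees(np.arctan2(q[1],q[0])),np.degrees(s['tcp_rot'][2])-90)
E
```

```text
3.9 [ 588.6 -155.5  101.8] [ 3.141e+00 -1.000e-03  2.890e-01] [-0.26  0.47  1.77 -0.    0.89  1.02] [0.2 0.1 0.9]
mouth 0.65 [ 76. 355.] [ 689.8 -149.5   12. ]
key_end 0.57 [211. 227.] [597.5 -99.9  29. ]
notch 0.37 [212. 231.] [ 599.1 -102.9   34. ]
cell 0.68 [317. 268.] [ 536.4 -140.2   26. ]
69.76661069823915 -76.6074702946127 -73.39010028056278
```

View pics/e.png

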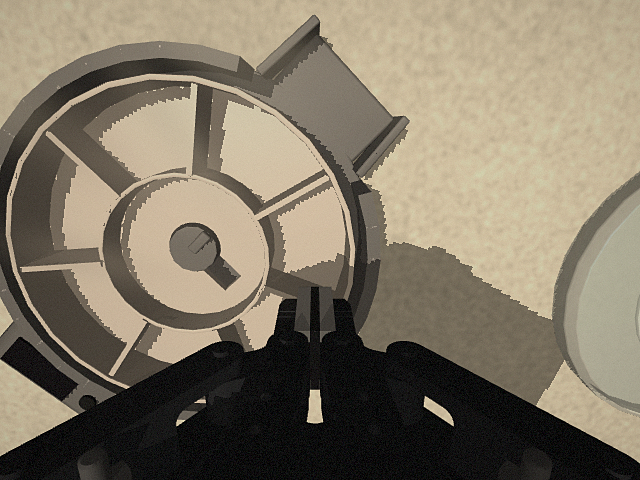

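The finger sits just outside the middle of the target cell. I'll correct by about (+4.4, -4.2) mm in the tool axes, then go down into the cell.

{"api": "move_arm", "payload": {
  "increments": [
    {"tx": 0.44,"ty": -0.42,"tz": 0,"rx": 0,"ry": 0,"rz": 0,"gripper": -1},
    {"tx": 0,"ty": 0,"tz": 0,"rx": 0,"ry": 0,"rz": 0,"gripper": -1},
    {"tx": 0,"ty": 0,"tz": 2,"rx": 0,"ry": 0,"rz": 0,"gripper": -1},
    {"tx": 0,"ty": 0,"tz": 1.5,"rx": 0,"ry": 0,"rz": 0,"gripper": -1},
    {"tx": 0,"ty": 0,"tz": 1,"rx": 0,"ry": 0,"rz": 0,"gripper": -1},
    {"tx": 0,"ty": 0,"tz": 1,"rx": 0,"ry": 0,"rz": 0,"gripper": -1},
    {"tx": 0,"ty": 0,"tz": 0.6,"rx": 0,"ry": 0,"rz": 0,"gripper": -1},
    {"tx": 0,"ty": 0,"tz": 0,"rx": 0,"ry": 0,"rz": 0,"gripper": -1},
    {"tx": 0,"ty": 0,"tz": 0,"rx": 0,"ry": 0,"rz": 0,"gripper": -1}
  ],
  "squeeze": 20
}}

```text
clock: 5.1
eef_pos: [591.4, -149.6, 40.0]
tcp_rot: [3.142, -0.0, 0.29]
contact_force: [-0.2, 1.3, -0.1]
opening: -0.001
```

{"api": "move_arm", "payload": {
  "increments": [
    {"tx": 0.285,"ty": -0.006,"tz": 0,"rx": 0,"ry": 0,"rz": -2.5,"gripper": -1},
    {"tx": 0.285,"ty": -0.006,"tz": 0,"rx": 0,"ry": 0,"rz": -2.5,"gripper": -1},
    {"tx": 0.57,"ty": -0.025,"tz": 0,"rx": 0,"ry": 0,"rz": -5,"gripper": -1},
    {"tx": 0.57,"ty": -0.025,"tz": 0,"rx": 0,"ry": 0,"rz": -5,"gripper": -1},
    {"tx": 0.57,"ty": -0.025,"tz": 0,"rx": 0,"ry": 0,"rz": -5,"gripper": -1},
    {"tx": 0.57,"ty": -0.025,"tz": 0,"rx": 0,"ry": 0,"rz": -5,"gripper": -1},
    {"tx": 0.57,"ty": -0.025,"tz": 0,"rx": 0,"ry": 0,"rz": -5,"gripper": -1},
    {"tx": 0.57,"ty": -0.025,"tz": 0,"rx": 0,"ry": 0,"rz": -5,"gripper": -1},
    {"tx": 0.57,"ty": -0.025,"tz": 0,"rx": 0,"ry": 0,"rz": -5,"gripper": -1},
    {"tx": 0.57,"ty": -0.025,"tz": 0,"rx": 0,"ry": 0,"rz": -5,"gripper": -1},
    {"tx": 0.57,"ty": -0.025,"tz": 0,"rx": 0,"ry": 0,"rz": -5,"gripper": -1},
    {"tx": 0,"ty": 0,"tz": 0,"rx": 0,"ry": 0,"rz": 0,"gripper": -1}
  ],
  "squeeze": 20
}}

```text
clock: 6.3
eef_pos: [633.2, -112.5, 40.6]
tcp_rot: [3.14, -0.0, 1.164]
contact_force: [0.4, 0.1, 0.4]
opening: 0.002
```

```bash
cat > st.py <<'E'
from h import *
s=r.sense();p=s['eef_pos'];q=p[:2]-[572.5,-87];print(s['clock'],p.round(1),'r',np.hypot(*q).round(1),'az',np.degrees(np.arctan2(q[1],q[0])).round(1),'yaw-90',(np.degrees(s['tcp_rot'][2])-90).round(1),s['contact_force'].round(1))
E
python3 st.py
python3 - <<'E'
from ang import *
for c in('scene','side'):
    im,d,m,Rw,tw=grab(c); o=measure(im,d,m,Rw,tw,c0=(572.5,-87)); print(c,o[0].round(1),o[1].round(1),o[2].round(1),o[3].round(2),o[4],o[6].round(1))
E
```

```text
6.3 [ 633.2 -112.5   40.6] r 65.8 az -22.8 yaw-90 -23.3 [0.4 0.1 0.4]
scene [574.3 -86. ] 0.8 [-140.   -88.6  -37.2   14.2   65.7  117.1  168.5] 0.91 187 33.8
side [572.1 -89.9] 0.5 [-142.3  -90.9  -39.4   12.    63.4  114.9  166.3] 0.64 400 34.2
```

The tray is turning with the finger; it's now at about -37° and needs to reach 23.2°. I'll go on 54°, then check.

{"api": "move_arm", "payload": {
  "increments": [
    {"tx": 0.285,"ty": -0.006,"tz": 0,"rx": 0,"ry": 0,"rz": -2.5,"gripper": -1},
    {"tx": 0.57,"ty": -0.025,"tz": 0,"rx": 0,"ry": 0,"rz": -5,"gripper": -1},
    {"tx": 0.57,"ty": -0.025,"tz": 0,"rx": 0,"ry": 0,"rz": -5,"gripper": -1},
    {"tx": 0.57,"ty": -0.025,"tz": 0,"rx": 0,"ry": 0,"rz": -5,"gripper": -1},
    {"tx": 0.57,"ty": -0.025,"tz": 0,"rx": 0,"ry": 0,"rz": -5,"gripper": -1},
    {"tx": 0.57,"ty": -0.025,"tz": 0,"rx": 0,"ry": 0,"rz": -5,"gripper": -1},
    {"tx": 0.57,"ty": -0.025,"tz": 0,"rx": 0,"ry": 0,"rz": -5,"gripper": -1},
    {"tx": 0.57,"ty": -0.025,"tz": 0,"rx": 0,"ry": 0,"rz": -5,"gripper": -1},
    {"tx": 0.57,"ty": -0.025,"tz": 0,"rx": 0,"ry": 0,"rz": -5,"gripper": -1},
    {"tx": 0.57,"ty": -0.025,"tz": 0,"rx": 0,"ry": 0,"rz": -5,"gripper": -1},
    {"tx": 0.4,"ty": -0.01,"tz": 0,"rx": 0,"ry": 0,"rz": -3.5,"gripper": -1},
    {"tx": 0.285,"ty": -0.006,"tz": 0,"rx": 0,"ry": 0,"rz": -2.5,"gripper": -1}
  ],
  "squeeze": 20
}}

```text
clock: 7.6
eef_pos: [629.3, -54.2, 40.2]
tcp_rot: [3.141, 0.001, 2.096]
contact_force: [-0.1, -0.7, -0.3]
opening: 0.001
```

```bash
python3 st.py
python3 - <<'E'
from ang import *
for c in('scene','side','wrist'):
    im,d,m,Rw,tw=grab(c); o=measure(im,d,m,Rw,tw,c0=(572.5,-87)); print(c,o[0].round(1),o[1].round(1),o[2].round(1),o[3].round(2),o[4],o[6].round(1))
E
```

```text
7.6 [629.3 -54.2  40.2] r 65.6 az 30.0 yaw-90 30.1 [-0.1 -0.7 -0.3]
scene [574.9 -85.9] 0.7 [-139.3  -87.9  -36.4   15.    66.4  117.9  169.3] 0.9 211 34.0
side [572.  -89.8] 0.5 [-139.7  -88.3  -36.9   14.5   66.   117.4  168.8] 0.75 462 34.0
wrist [572.5 -87.4] -1.5 [-138.6  -87.2  -35.8   15.7   67.1  118.5  170. ] 0.97 6624 33.8
```

{"api": "move_arm", "payload": {
  "increments": [
    {"tx": 0.23,"ty": -0.004,"tz": 0,"rx": 0,"ry": 0,"rz": -2,"gripper": -1},
    {"tx": 0.23,"ty": -0.004,"tz": 0,"rx": 0,"ry": 0,"rz": -2,"gripper": -1},
    {"tx": 0.23,"ty": -0.004,"tz": 0,"rx": 0,"ry": 0,"rz": -2,"gripper": -1},
    {"tx": 0,"ty": 0,"tz": 0,"rx": 0,"ry": 0,"rz": 0,"gripper": -1},
    {"tx": 0,"ty": 0,"tz": 0,"rx": 0,"ry": 0,"rz": 0,"gripper": -1}
  ],
  "squeeze": 20
}}

```text
clock: 8.25
eef_pos: [625.4, -48.5, 39.9]
tcp_rot: [3.141, 0.0, 2.199]
contact_force: [-0.5, -0.1, 0.1]
opening: 0.002
```

```bash
python3 st.py
cat > m2.py <<'E'
from ang import *
s=r.sense();qq=s['eef_pos'][:2]-np.array([572.5,-87]);az=np.arctan2(qq[1],qq[0])
im,d,m,Rw,tw=grab('wrist','f%d.png'%int(s['clock']*10)); c,tab,ph,cn,n,key,hub,P,q,R,A=measure(im,d,m,Rw,tw,c0=(572.5,-87))
for zs in(9,0):
    k=(R>52)&(R<84)&(P[:,2]>17+zs+22)&(P[:,2]<17+zs+34)
    if s['eef_pos'][2]<90: k&=abs(np.angle(np.exp(1j*(A-az))))>.35
    e=np.exp(7j*A[k]).mean(); f=np.degrees((np.angle(e)-np.pi)/7)+np.arange(7)*360/7
    print(zs,c.round(1),'notch err vs key -28.2:',np.sort((f+28.2+180)%360-180).round(1)[3],abs(e).round(2),k.sum(),'hub',hub.round(1))
E
python3 m2.py
```

```text
8.25 [625.4 -48.5  39.9] r 65.5 az 36.1 yaw-90 36.0 [-0.5 -0.1  0.1]
9 [572.6 -87.4] notch err vs key -28.2: -1.5 0.99 3829 hub 33.8
0 [572.6 -87.4] notch err vs key -28.2: -2.2 1.0 3209 hub 33.8
```

{"api": "move_arm", "payload": {
  "increments": [
    {"tx": 0.09,"ty": 0,"tz": 0,"rx": 0,"ry": 0,"rz": -0.8,"gripper": -1},
    {"tx": 0.09,"ty": 0,"tz": 0,"rx": 0,"ry": 0,"rz": -0.8,"gripper": -1},
    {"tx": 0,"ty": 0,"tz": 0,"rx": 0,"ry": 0,"rz": 0,"gripper": -1},
    {"tx": 0,"ty": 0,"tz": 0,"rx": 0,"ry": 0,"rz": 0,"gripper": -1},
    {"tx": -0.3,"ty": 0,"tz": 0,"rx": 0,"ry": 0,"rz": 0,"gripper": -1},
    {"tx": 0,"ty": 0,"tz": 0,"rx": 0,"ry": 0,"rz": 0,"gripper": -1}
  ],
  "squeeze": 20
}}

```text
clock: 8.9
eef_pos: [626.2, -49.4, 39.8]
tcp_rot: [3.142, -0.0, 2.228]
contact_force: [0.1, 0.2, -0.2]
opening: 0.002
```

```bash
python3 st.py; python3 m2.py; cp "$(ls -t pics/f*.png|head -1)" pics/g.png
```

```text
8.9 [626.2 -49.4  39.8] r 65.6 az 35.0 yaw-90 37.7 [ 0.1  0.2 -0.2]
9 [572.5 -87.4] notch err vs key -28.2: 0.2 0.99 3858 hub 33.8
0 [572.5 -87.4] notch err vs key -28.2: -0.5 1.0 3173 hub 33.8
```

View pics/g.png

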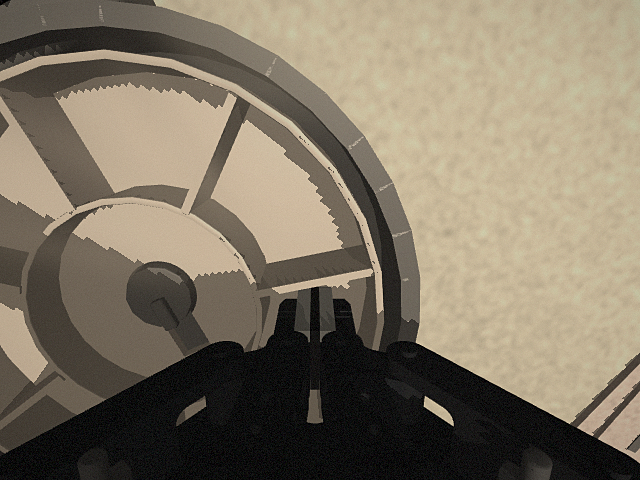

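Notch and pointer rib line up in the picture (around (190,335) px), and the measured error is about 0.2°. The finger is now clear of the divider, so I'll press straight down on the cell floor in small steps.

{"api": "move_arm", "payload": {
  "increments": [
    {"tx": 0,"ty": 0,"tz": 0.6,"rx": 0,"ry": 0,"rz": 0,"gripper": -1},
    {"tx": 0,"ty": 0,"tz": 0.5,"rx": 0,"ry": 0,"rz": 0,"gripper": -1},
    {"tx": 0,"ty": 0,"tz": 0.2,"rx": 0,"ry": 0,"rz": 0,"gripper": -1},
    {"tx": 0,"ty": 0,"tz": 0.2,"rx": 0,"ry": 0,"rz": 0,"gripper": -1},
    {"tx": 0,"ty": 0,"tz": 0.2,"rx": 0,"ry": 0,"rz": 0,"gripper": -1},
    {"tx": 0,"ty": 0,"tz": 0,"rx": 0,"ry": 0,"rz": 0,"gripper": -1}
  ],
  "squeeze": 20
}}

```text
clock: 9.55
eef_pos: [626.0, -49.2, 22.6]
tcp_rot: [-3.141, -0.0, 2.229]
contact_force: [-0.4, 0.1, -0.8]
opening: 0.001
```

{"api": "move_arm", "payload": {
  "increments": [
    {"tx": 0,"ty": 0,"tz": 0.2,"rx": 0,"ry": 0,"rz": 0,"gripper": -1},
    {"tx": 0,"ty": 0,"tz": 0.2,"rx": 0,"ry": 0,"rz": 0,"gripper": -1},
    {"tx": 0,"ty": 0,"tz": 0.1,"rx": 0,"ry": 0,"rz": 0,"gripper": -1},
    {"tx": 0,"ty": 0,"tz": 0,"rx": 0,"ry": 0,"rz": 0,"gripper": -1}
  ],
  "squeeze": 20
}}

```text
clock: 9.95
eef_pos: [626.3, -49.2, 17.8]
tcp_rot: [3.141, 0.0, 2.229]
contact_force: [0.8, -0.6, 1.4]
opening: -0.002
```

```bash
python3 m2.py
```

```text
9 [574. -88.] notch err vs key -28.2: nan nan 0 hub 25.4
0 [574. -88.] notch err vs key -28.2: 0.4 0.98 3587 hub 25.4ang.py:22: RuntimeWarning: Mean of empty slice.
  w=(R>lo)&(R<hi)&(P[:,2]>zl)&(P[:,2]<zh); key.append((w.sum(),q[w].mean(0).round(1)))
  ret = um.true_divide(
m2.py:7: RuntimeWarning: Mean of empty slice.
  e=np.exp(7j*A[k]).mean(); f=np.degrees((np.angle(e)-np.pi)/7)+np.arange(7)*360/7
  ret = ret.dtype.type(ret / rcount)
```

The tray dropped: the hub is now at 25.4 mm. I'll keep pressing until a firm force shows it's on its seat.

{"api": "move_arm", "payload": {
  "increments": [
    {"tx": 0,"ty": 0,"tz": 0.1,"rx": 0,"ry": 0,"rz": 0,"gripper": -1},
    {"tx": 0,"ty": 0,"tz": 0.05,"rx": 0,"ry": 0,"rz": 0,"gripper": -1},
    {"tx": 0,"ty": 0,"tz": 0,"rx": 0,"ry": 0,"rz": 0,"gripper": -1}
  ],
  "squeeze": 20
}}

```text
clock: 10.3
eef_pos: [626.4, -49.3, 17.0]
tcp_rot: [3.141, 0.0, 2.229]
contact_force: [-2.5, -0.8, 8.9]
opening: -0.004
```

At z = 17.0 mm the force has risen to 8.9 N, so it's on the seat. One more small press, then straight up.

{"api": "move_arm", "payload": {
  "increments": [
    {"tx": 0,"ty": 0,"tz": 0.05,"rx": 0,"ry": 0,"rz": 0,"gripper": -1},
    {"tx": 0,"ty": 0,"tz": 0,"rx": 0,"ry": 0,"rz": 0,"gripper": -1}
  ],
  "squeeze": 20
}}

```text
clock: 10.5
eef_pos: [626.5, -49.3, 16.9]
tcp_rot: [3.141, 0.001, 2.229]
contact_force: [-4.0, -0.7, 12.7]
opening: 0.001
```

{"api": "move_arm", "payload": {
  "increments": [
    {"tx": 0,"ty": 0,"tz": -0.3,"rx": 0,"ry": 0,"rz": 0,"gripper": -1},
    {"tx": 0,"ty": 0,"tz": -0.7,"rx": 0,"ry": 0,"rz": 0,"gripper": -1},
    {"tx": 0,"ty": 0,"tz": -2,"rx": 0,"ry": 0,"rz": 0,"gripper": -1},
    {"tx": -1,"ty": 0,"tz": -3,"rx": 0,"ry": 0,"rz": 0,"gripper": -1},
    {"tx": -3,"ty": 0,"tz": -4,"rx": 0,"ry": 0,"rz": 0,"gripper": -1},
    {"tx": -3,"ty": 0,"tz": -4,"rx": 0,"ry": 0,"rz": 0,"gripper": -1},
    {"tx": -3,"ty": -2,"tz": -4,"rx": 0,"ry": 0,"rz": 0,"gripper": -1},
    {"tx": 0,"ty": -2,"tz": -2,"rx": 0,"ry": 0,"rz": 0,"gripper": -1},
    {"tx": 0,"ty": -2,"tz": 0,"rx": 0,"ry": 0,"rz": 0,"gripper": -1},
    {"tx": 0,"ty": 0,"tz": 0,"rx": 0,"ry": 0,"rz": 0,"gripper": -1}
  ],
  "squeeze": 20
}}

```text
clock: 11.5
eef_pos: [637.3, -163.6, 212.7]
tcp_rot: [-3.14, -0.001, 2.227]
contact_force: [-0.7, 0.3, -1.2]
opening: 0.0
```

```bash
python3 m2.py 2>/dev/null; cp "$(ls -t pics/f*.png|head -1)" pics/h.png
python3 - <<'E'
from h import *
im,d,m,Rw,tw=grab('scene')
for q in('dispenser_lid','medicine_jar','drinking_glass','spectacle_case'):
    for p in r.place_of(q,'scene')[:1]: print(q,round(p['confidence'],2),ray(p['location'],m,Rw,tw,0).round(1))
print(r.sense()['contact_force'])
E
```

```text
9 [572.  -86.6] notch err vs key -28.2: -0.7 1.0 1 hub 25.0
0 [572.  -86.6] notch err vs key -28.2: 0.3 0.99 1078 hub 25.0
dispenser_lid 0.92 [ 629.4 -420.9    0. ]
medicine_jar 0.85 [643.5 353.    0. ]
drinking_glass 0.85 [496.9 377.1   0. ]
[ 0.25996072 -0.44122305 -0.28025307]
```

View pics/h.png

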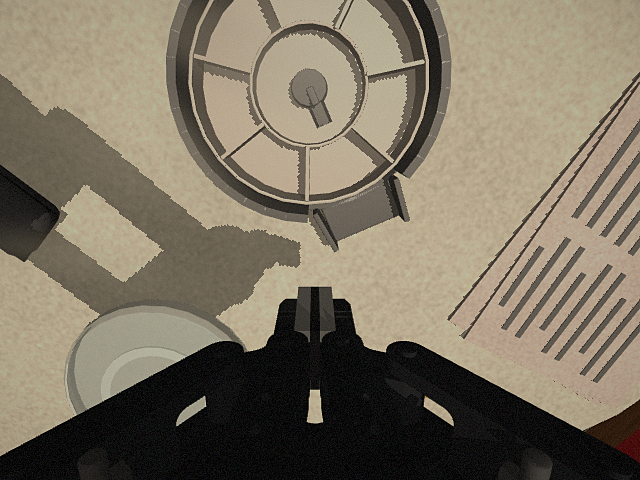

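The tray is seated: the hub is at 25.0 mm and the key fills the notch towards the mouth (px (320,115)). The gripper is clear and the surroundings look undisturbed, so I'll hand in.

```bash
python3 -c "
from rig import r; print(r.sign_off())"
```

```text
the job is handed in; nothing more can be done
None
```

The tray is turned and fully home, and I've handed the job in. With the shut fingertips in one cell I turned it about 93° anticlockwise until the notch met the key. I then pressed straight down on the cell floor and lifted the gripper clear, finishing at about 11.5 s on the robot's clock.

**Seating:** the hub ring went from 34.0 mm to 25.0 mm above the table, which is its seated height. The notch is about 0.3° off the key. The final press reached about 13 N, with the tray stopped on its seat.

**Things around the dispenser:** the lid, jar and glass came out where they were, within the detector's roughly 1 cm scatter. The detector missed the spectacle case in the last scene picture. It does show at the left edge of the last wrist picture, though I didn't measure its position. The arm never went near it at low height.

**Problems:** the first move call was refused with "invalid input" and nothing moved; I filled in every field and it went through. The scene and side cameras disagreed by about 2° on the tray's angle, so I aligned it using the wrist camera's depth.

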